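Scrub out the steel jug with the bottle brush

TASK

Take the bottle brush from its white pot and scrub out the steel jug where it stands: three strokes, each going down until the tip bristles press on the bottom, which is hidden and must be felt for, and drawing the brush up between strokes until about half of its bristle head shows above the rim, without taking it out. Press gently: do not ram the bottom or crush the bristles, and do not lift, tip or shove the jug. Then lower the brush upright onto the floor of its pot before letting go, and leave everything else on the counter alone.

Things in the scene. Friction and masses are not known exactly. Their poses are not given: they have to be found in the camera images.
- brush: Bottle brush, 215 mm long, 170 g, at first upright, head down in its pot. Origin on its axis at the end of the relaxed tip bristles; z runs along the axis to the handle end. Bristle head from 12 to 57 mm above the origin, 66 mm across when free, narrowing to 50 mm at its lower end; its six flanks spring inwards up to 10 mm (0.13 N/mm each). Bare wire stem from 57 to 116 mm, wooden handle from 118 to 213 mm.
- brush_grip (a point): Grip point on the brush axis, 170 mm above the brush's origin (same axes), in the smooth round wooden handle, 22 mm thick; best pinched from above, fingers along the axis. The handle ends 43 mm above this point.
- brush_tip: Tuft of bristles at the end of the brush, 34 mm across. Origin at its very tip, on the brush axis. Springy along the axis: it gives 0.5 mm per newton, 6.5 mm at most, then is hard (over 12 N crushes it), so this point lies 0 to 6.5 mm nearer the handle than the brush's origin. When the brush stands in its pot its weight presses it in about 1 mm.
- jug: Loose stainless double-walled jug, 0.6 to 0.8 kg, 81 mm outside, 125 mm tall. Black handle on its own +y side, reaching 74 mm from the axis and 113 mm up. Origin: centre of its underside, z up. The flat inner floor is anywhere from 12 to 39 mm above the origin: the double bottom hides it, it differs each time, and it must be felt with the brush.
- jug_rim (a point): Centre of the jug's mouth, level with the rim, 125 mm above the jug's origin (same axes). The inner wall is straight, 59 to 60 mm across, so the brush head is squeezed by 3 mm all round and drags on the wall with about 1 to 3 N either way.
- pot: The brush's own white ceramic pot, fixed to the counter, round, 92 mm outside (97 at the rim), 90 mm tall, 80 mm inside, no handle; inner floor 6 mm above its origin, which is the centre of its underside.
- kettle_lid: Stainless kettle lid, 96 mm across, 42 mm tall with a black knob, lying on the counter. Origin: centre of its underside. To be left alone.
- sugar_dispenser: Glass sugar dispenser, 72 mm across, 134 mm tall, steel cap with a press button and a slanting spout. Origin: centre of its underside. To be left alone.
- spoon: Bamboo spoon, 220 mm long, lying on the counter between the places of pot and jug. Origin: under its middle. To be left alone.
- coaster: Black plastic coaster, a disc 92 mm across and 6 mm thick. Origin: centre of its underside. To be left alone.
- mate_cup: Brown gourd mate cup with a steel rim and straw, 82 mm across, 142 mm tall to the straw. Origin: centre of its underside. To be left alone.
- espresso_cup: Small white espresso cup without a handle, 62 mm across, 55 mm tall. Origin: centre of its underside. To be left alone.
- salt_shaker: Glass salt shaker with steel top, 44 mm across, 73 mm tall. Origin: centre of its underside. To be left alone.
Mind the look-alikes: they are no part of the job. What is shaped like the pot but blue or pink is not meant.

How it is judged:
On the way, in this order (a step that is already met when the one before it is completed fails the run):
1. first stroke down: the tip bristles press on the jug's inner floor (over 2 N) (contact force between brush_tip and jug above 2 N and z of brush_tip in the frame of jug below 0.045 m and horizontal distance between brush_tip and jug below 0.02 m), for 0.1 s.
2. the brush is drawn up inside the jug until about half its bristle head shows above the rim (tip 78 to 118 mm above the underside of the jug) (z of brush_tip in the frame of jug between 0.078 and 0.118 m and horizontal distance between brush_tip and jug below 0.02 m), for 0.02 s.
3. second stroke down: the tip bristles press on the jug's inner floor (over 2 N) (all of step 1), for 0.1 s.
4. the brush is drawn up inside the jug until about half its bristle head shows above the rim (tip 78 to 118 mm above the underside of the jug) (all of step 2), for 0.02 s.
5. third stroke down: the tip bristles press on the jug's inner floor (over 2 N) (all of step 3), for 0.1 s.
6. the brush is lowered to the floor of its pot while still held (horizontal distance between brush_tip and pot below 0.02 m and z of brush_tip in the frame of pot below 0.012 m and angle between brush's own z axis and vertical below 0.2 rad and contact force between brush_tip and pot above 0.2 N and contact force between the fingers and brush above 1 N), for 0.1 s.
At the end, for the whole second after the job is handed in: The brush stands released and still in its white pot, tip down on the floor of the pot (tip within 20 mm of the pot's axis and less than 12 mm above its underside), upright within 0.2 rad; the jug stands within 30 mm of where it was, upright within 0.1 rad (horizontal distance between brush_tip and pot below 0.02 m and z of brush_tip in the frame of pot below 0.012 m and angle between brush's own z axis and vertical below 0.2 rad and linear speed of brush below 0.03 m/s and angular speed of brush below 0.3 rad/s and distance of jug from where it was at the start of the episode below 0.03 m and angle between jug's own z axis and vertical below 0.1 rad); the robot touches nothing.
It fails at once if the bottom of the jug is rammed, or the tip bristles crushed: over 12 N between the tip and the jug (contact force between brush_tip and jug above 12 N).
It fails at once if the jug is lifted, shoved or tipped: moved over 30 mm or leaning over 0.2 rad (distance of jug from where it was at the start of the episode above 0.03 m or angle between jug's own z axis and vertical above 0.2 rad).
It fails at once if one of the other things on the counter is moved over 20 mm (distance of any of kettle_lid, sugar_dispenser, spoon, coaster, mate_cup, espresso_cup, salt_shaker from where it was at the start of the episode above 0.02 m).
It also fails if it takes over 72 s, if anything falls off the work surface, if the arm or the gripper's body presses on something with over 40 N, if the wrist force passes 120 N, or if a joint passes its speed limit or range.

ROBOT

A 6-joint arm with a two-finger parallel gripper is mounted at the origin on the work surface. World frame = base frame: x ahead of the robot, y to its left, z up, the work surface at z = 0. Lengths are in m, angles in rad, forces in N, time in s.
With the tool pointing down it reaches from about 0.3 to 0.775 m from the base axis. Payload 14.6 kg.
Tool frame: the origin (TCP) lies on the centre line of the jaws, within the pads' length; the fingertips stand 25 mm ahead of it and the grasp point (between the pads) lies 6 mm ahead of it (ctrl.tip_reach is the distance from the TCP to the fingertips, in m); z points along the fingers, y is the line along which they close (so a half turn about z gives the same grasp; the last joint's range is limited). The gripper opens to 94 mm and grips with 3 to 60 N. Pads are 16 mm wide; open, the fingers measure 119 mm over their backs; the gripper's body (75 mm by 177 mm) begins 78 mm behind the grasp point.
Start: joints at [1.226, 0.3, 1.521, -0, 1.321, -0.067], TCP at [0.151, 0.529, 0.23] pointing down, gripper open.
Joint ranges: [-3.03, 3.03], [-0.79, 2.21], [0.23, 2.52], [-1.04, 4.18], [0, 3.07], [-2.55, 2.55]. Speed limits (rad/s): [2.22, 2.22, 2.57, 3.14, 3.14, 3.14].

INTERFACE

Orientations are given as [roll, pitch, yaw] about the fixed x, y, z axes, in that order (R = Rz(yaw) Ry(pitch) Rx(roll)).
In Python, from station import ctrl gives the robot as it stands. The module is installed in compiled form; this text tells all that it offers.
- The arm moves only by the tool apply_moves, never from a script. Its argument "deltas" is a list of rows, each a list of 7 numbers: the closure in counts, from 0 (fully open) to 255 (shut), then the shift along the world's x, y, z in cm, then the turn, a rotation vector about the world's x, y, z in rad. In form: [[jaw, tx, ty, tz, ax, ay, az], ...]. A call has 1 to 10 rows; each row shifts and turns the commanded pose from where the row before left it; what a row does not reach is not made up. A row lasts 1/10 s, in which the tool goes at most 50 mm and 8.59 degrees, less where a joint would pass 70% of its speed; a pose out of reach is approached as far as the arm can. A call with a gripper value outside its range is refused whole. The fingers move at their own pace and stop on an object; "grip_force" is the grip in N (left out, the last holds). Time passes only in rows, so rows that do not move let the fingers close. It gives the time, the measured TCP pose, the force, the opening and the grip force at its end, in the units of the state.
- ctrl.get_obs(): the state, without advancing time (a new reading comes with each control period).
- ctrl.camera(name): name is "side" or "top"; returns a dict with "img" (384x512x3 uint8, red, green, blue), "K" (3x3 intrinsics, pixels), "k1" (the pictures are not rectified: a ray, as slopes to the right and down, at radius r is drawn at 1 + k1 r^2 times it, then the intrinsics apply), "pose" (4x4, takes a point from camera to world coordinates). Camera axes: x right, y up, looking along -z (the intrinsics and any distortion apply to the point x, -y, -z); pixel columns grow to the right and rows downward; lengths in m; the calibration is good to about 2 mm. A picture is of the moment at which its call begins. There is no depth.
- ctrl.hand_in(): hands the job in; it is judged then, once.
The state is a dict: "time_s": time; "qpos": joint angles; "joint_vel": joint speeds; "tau": joint torques, N m; "ee_pos": TCP position; "eef_rot": TCP orientation; "force": force on the tool from outside, world axes, zero at the start; "moment": the same for the moment, N m; "grip_width": finger opening in m; "grip_force": force on a finger pad.
Only numpy, scipy, OpenCV 4.12 (cv2) and the standard library are available. Lean on these libraries where they do the work, as an engineer would, in place of code of your own. Each camera call takes 0.05 s, during which the arm holds its last target. There are 200 camera calls.

## Working session

There is one attempt and no reset: what is moved stays moved. The work goes in short steps, Python scripts to look and compute and a tool call to move; the robot and the scene stay as the last step left them, time stands still between calls to the robot, and variables do not carry over. Pictures are saved under pics/ and viewed, at most 10 in all, crops included, and the job is handed in when it is done.

Besides the shell and the picture viewer there is one more tool, called after "Emit:" by a JSON object that holds its "api" and its "payload", one argument or row to a line. apply_moves: Moves the arm, as the interface text tells. Its arguments: {"type":"object","properties":{"deltas":{"type":"array"},"grip_force":{"type":"number"}},"required":["deltas"]}

```bash
mkdir -p pics; python3 - <<'E'
from station import ctrl
import cv2
for n in("side","top"):
    c=ctrl.camera(n); cv2.imwrite(f"pics/{n}0.png",c["img"][:,:,::-1]); print(n,c["K"].tolist(),c["k1"],c["pose"].round(4).tolist())
o=ctrl.get_obs(); print(o)
E
```

```text
side [[350.7632216102734, 0.0, 255.53401494832843], [0.0, 350.7632216102734, 193.31548630430004], [0.0, 0.0, 1.0]] -0.04861169192106996 [[0.8139, 0.3201, -0.4849, 0.1744], [-0.581, 0.4558, -0.6743, -0.5797], [0.0052, 0.8305, 0.557, 0.5489], [0.0, 0.0, 0.0, 1.0]]
top [[347.24244640083936, 0.0, 248.63537899336464], [0.0, 347.24244640083936, 184.99664022292026], [0.0, 0.0, 1.0]] -0.08806785499308135 [[-0.0045, 0.9898, -0.1423, 0.4431], [-1.0, -0.0036, 0.0068, -0.0657], [0.0062, 0.1423, 0.9898, 0.8725], [0.0, 0.0, 0.0, 1.0]]
{'time_s': 0.1, 'qpos': array([ 1.22638637e+00,  3.00396116e-01,  1.52152659e+00, -2.38441334e-06,
        1.32070833e+00, -6.65866573e-02]), 'joint_vel': array([ 0.00049942, -0.0005534 , -0.001441  , -0.00019835,  0.00041311,
       -0.00145738]), 'tau': array([ 7.97738685e-04, -5.32644546e+01, -3.53282368e+01,  7.09677231e-02,
        2.35155568e-02, -2.32076314e-05]), 'ee_pos': array([0.1507681 , 0.52870791, 0.2299505 ]), 'eef_rot': array([-3.14055641e+00, -6.67873188e-05,  2.86376991e+00]), 'force': array([-0.00120369,  0.23554859, -0.17178442]), 'moment': array([-0.03902953,  0.00497894, -0.01740728]), 'grip_force': 0.0, 'grip_width': 0.0940910850226767}
```

View pics/side0.png

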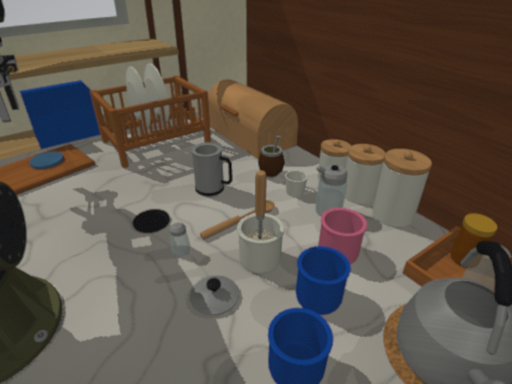

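View pics/top0.png

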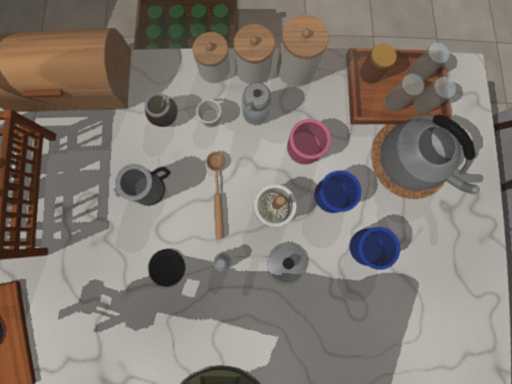

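Top view: the white pot with the brush is at (275,205). The look-alikes are the pink pot (309,141), the blue pots (338,192) and (376,248), the white espresso cup (209,111) and the white canisters around (212,60). I choose the white pot because the brush handle stands in it (side view 261,200). The jug is at top (140,185), side (208,168), and the spoon lies between them. Next is one close crop to check.

```bash
cat > h.py <<'E'
import numpy as np, cv2
from station import ctrl
def ray(c,u,v):
    K=c["K"]; d=np.array([(u-K[0,2])/K[0,0],(v-K[1,2])/K[1,1]]); s=d.copy()
    for _ in range(20): s=d/(1+c["k1"]*(s@s))
    P=c["pose"]; return P[:3,3],P[:3,:3]@np.array([s[0],-s[1],-1.])
def onz(c,u,v,z):
    o,d=ray(c,u,v); return o+d*(z-o[2])/d[2]
def proj(c,p):
    P=c["pose"]; q=P[:3,:3].T@(np.array(p)-P[:3,3]); s=np.array([q[0],-q[1]])/-q[2]
    s=s*(1+c["k1"]*(s@s)); return s*c["K"][0,0]+c["K"][:2,2]
def tri(c1,p1,c2,p2):
    o1,d1=ray(c1,*p1);o2,d2=ray(c2,*p2)
    t=np.linalg.lstsq(np.c_[d1,-d2],o2-o1,rcond=None)[0]
    a,b=o1+t[0]*d1,o2+t[1]*d2; return (a+b)/2,np.linalg.norm(a-b)
E
python3 - <<'E'
from h import *
T,S=ctrl.camera("top"),ctrl.camera("side")
np.save("pics/T.npy",T["img"]);np.save("pics/S.npy",S["img"])
def cr(c,x,y):return cv2.resize(c["img"][y:y+75,x:x+100,::-1],(400,300),interpolation=cv2.INTER_CUBIC)
cv2.imwrite("pics/m1.png",np.vstack([np.hstack([cr(T,95,150),cr(T,225,165)]),np.hstack([cr(S,170,130),cr(S,210,165)])]))
E
```

```text
(no output)
```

View pics/m1.png

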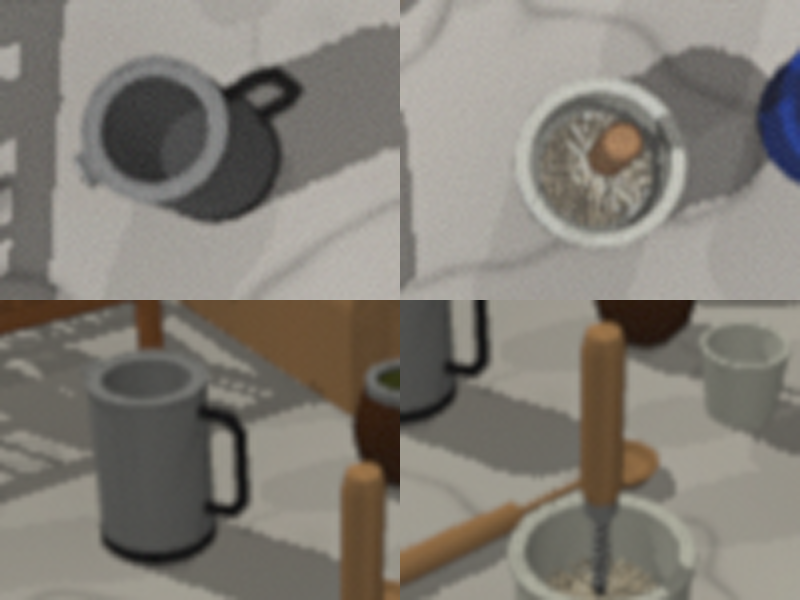

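The crop confirms the white pot: its rim centre is near top (274.9,205.3) and the handle end near (280.1,199.9), side (260.4,172). The jug is at top (133.6,181.9), side (206.9,149.4), with its handle towards the upper right in the top view. I'll turn these into points and check them against the given sizes.

```bash
python3 - <<'E'
from h import *
T,S=ctrl.camera("top"),ctrl.camera("side")
f=lambda *a:print(*[np.round(x,4) if not isinstance(x,str) else x for x in a])
f("jug rim top",onz(T,133.6,181.9,.125),"side",onz(S,206.9,149.4,.125)); f("tri",*tri(T,(133.6,181.9),S,(206.9,149.4)))
f("jug rim diam",np.linalg.norm(onz(T,115.6,181.9,.125)-onz(T,151.6,181.9,.125)))
p=onz(T,274.9,205.3,.09); f("pot",p, "diam",np.linalg.norm(onz(T,253.6,205.3,.09)-onz(T,296.1,205.3,.09)))
# wood handle mask near pot
for n,c,(x,y,w,h) in(("T",T,(255,185,45,45)),("S",S,(245,165,35,60))):
    im=cv2.cvtColor(c["img"][:,:,::-1].copy(),cv2.COLOR_BGR2HSV)[y:y+h,x:x+w]
    m=((im[...,0]<18)&(im[...,1]>100)&(im[...,2]>60)).astype(np.uint8)
    k,l,st,ce=cv2.connectedComponentsWithStats(m);i=1+np.argmax(st[1:,4]);print(n,st[i]+[x,y,0,0,0])
    ys,xs=np.where(l==i)
    for r in sorted(set(ys))[::4]: print(r+y,round(xs[ys==r].mean()+x,1),(ys==r).sum())
f("handle top", onz(T,280.1,199.9,.218)); f("tri",*tri(T,(280.1,199.9),S,(260.4,172.1)))
for z in(.218,.17,.123):
    q=onz(T,280.1,199.9,.218); q[2]=z; f("side proj",proj(S,q),"top",proj(T,q))
f("pot rim in side",proj(S,p),"jug",proj(S,onz(T,133.6,181.9,.125)))
E
```

```text
jug rim top [0.5583 0.1816 0.125 ] side [0.5594 0.1793 0.125 ]
tri [0.5594 0.1814 0.1241] 0.002
jug rim diam 0.0805
pot [ 0.509  -0.1303  0.09  ] diam 0.0962
T [273 196  12  12  93]
196 280.5 4
200 279.5 10
204 277.5 10
S [253 170  21  46 495]
170 262.0 3
174 261.0 9
178 260.5 10
182 260.5 10
186 260.5 10
190 260.0 9
194 260.0 9
198 260.0 9
202 264.0 17
206 264.5 18
210 262.0 15
214 260.0 7
handle top [ 0.5084 -0.1297  0.218 ]
tri [ 0.5084 -0.1297  0.2203] 0.0006
side proj [260.2312 173.1975] top [280.1 199.9]
side proj [259.9175 194.6611] top [277.8346 202.2575]
side proj [259.632  214.0943] top [275.8934 204.277 ]
pot rim in side [259.8194 226.9203] jug [206.1189 149.1886]
```

Everything agrees: brush at (0.5085,-0.1298) upright, pot at (0.509,-0.130), jug at (0.559,0.181). The measured rim diameters are 80.5 and 96 mm, and the handle top is at z 0.22. Moving above the brush.

Emit:
{"api": "apply_moves", "payload": {
  "deltas": [
    [0,1.8,-3.3,0.6,0,0,0],
    [0,1.8,-3.3,0.6,0,0,0],
    [0,1.8,-3.3,0.6,0,0,0],
    [0,1.8,-3.3,0.6,0,0,0],
    [0,1.8,-3.3,0.6,0,0,0],
    [0,1.8,-3.3,0.6,0,0,0],
    [0,1.8,-3.3,0.6,0,0,0],
    [0,1.8,-3.3,0.6,0,0,0],
    [0,1.8,-3.3,0,0,0,0],
    [0,1.8,-3.3,0,0,0,0]
  ]
}}

```text
time_s: 1.3
ee_pos: [0.3313, 0.1975, 0.2788]
eef_rot: [3.141, 0.001, 2.864]
force: [0.4, 0.8, 0.7]
grip_width: 0.0939
grip_force: 0.0
```

Emit:
{"api": "apply_moves", "payload": {
  "deltas": [
    [0,1.8,-3.3,0,0,0,0],
    [0,1.8,-3.3,0,0,0,0],
    [0,1.8,-3.3,0,0,0,0],
    [0,1.8,-3.3,0,0,0,0],
    [0,1.8,-3.3,0,0,0,0],
    [0,1.8,-3.3,0,0,0,0],
    [0,1.8,-3.3,0,0,0,0],
    [0,1.8,-3.3,0,0,0,0],
    [0,1.8,-3.3,0,0,0,0],
    [0,0,0,0,0,0,0]
  ]
}}

```text
time_s: 2.3
ee_pos: [0.4938, -0.1011, 0.2777]
eef_rot: [-3.141, -0.001, 2.861]
force: [0.6, 0.4, -0.3]
grip_width: 0.0945
grip_force: 0.0
```

Emit:
{"api": "apply_moves", "payload": {
  "deltas": [
    [0,0.75,-1.45,0,0,0,0],
    [0,0.75,-1.45,0,0,0,0],
    [0,0,0,0,0,0,0],
    [0,0,0,-1.6,0,0,0],
    [0,0,0,-2,0,0,0],
    [0,0,0,-2,0,0,0],
    [0,0,0,-2,0,0,0],
    [0,0,0,-2,0,0,0],
    [0,0,0,0,0,0,0],
    [0,0,0,0,0,0,0]
  ]
}}

```text
time_s: 3.3
ee_pos: [0.508, -0.1269, 0.1831]
eef_rot: [3.142, 0.0, 2.864]
force: [-0.9, -0.6, 1.0]
grip_width: 0.0941
grip_force: 0.0
```

Emit:
{"api": "apply_moves", "payload": {
  "deltas": [
    [255,0,0,0,0,0,0],
    [255,0,0,0,0,0,0],
    [255,0,0,0,0,0,0],
    [255,0,0,0,0,0,0],
    [255,0,0,0,0,0,0],
    [255,0,0,0,0,0,0],
    [255,0,0,0,0,0,0],
    [255,0,0,0,0,0,0],
    [255,0,0,0,0,0,0],
    [255,0,0,0,0,0,0]
  ],
  "grip_force": 30
}}

```text
time_s: 4.3
ee_pos: [0.5078, -0.1271, 0.1824]
eef_rot: [3.142, -0.0, 2.864]
force: [0.1, 0.9, 0.0]
grip_width: 0.0214
grip_force: 30.0
```

Emit:
{"api": "apply_moves", "payload": {
  "deltas": [
    [255,0,0,0.6,0,0,0],
    [255,0,0,1,0,0,0],
    [255,0,0,1.8,0,0,0],
    [255,0,0,2,0,0,0],
    [255,0,0,2,0,0,0],
    [255,0,0,2,0,0,0],
    [255,0,0,2,0,0,0],
    [255,0,0,2,0,0,0],
    [255,0,0,2,0,0,0],
    [255,0,0,0,0,0,0]
  ]
}}

```text
time_s: 5.3
ee_pos: [0.5083, -0.1272, 0.3396]
eef_rot: [-3.141, 0.005, 2.864]
force: [0.2, -0.1, -2.6]
grip_width: 0.0215
grip_force: 30.0
```

```bash
python3 - <<'E'
from h import *
o=ctrl.get_obs(); print(o["ee_pos"],o["force"],o["grip_width"])
T,S=ctrl.camera("top"),ctrl.camera("side")
def cr(c,x,y):return cv2.resize(c["img"][y:y+150,x:x+100,::-1],(400,600),interpolation=cv2.INTER_CUBIC)
cv2.imwrite("pics/m2.png",np.hstack([cr(T,230,140),cr(S,210,90)]))
E
```

```text
[ 0.50825925 -0.12722496  0.33956185] [ 0.18776532 -0.0755995  -2.58675498] 0.021467267377644667
```

View pics/m2.png

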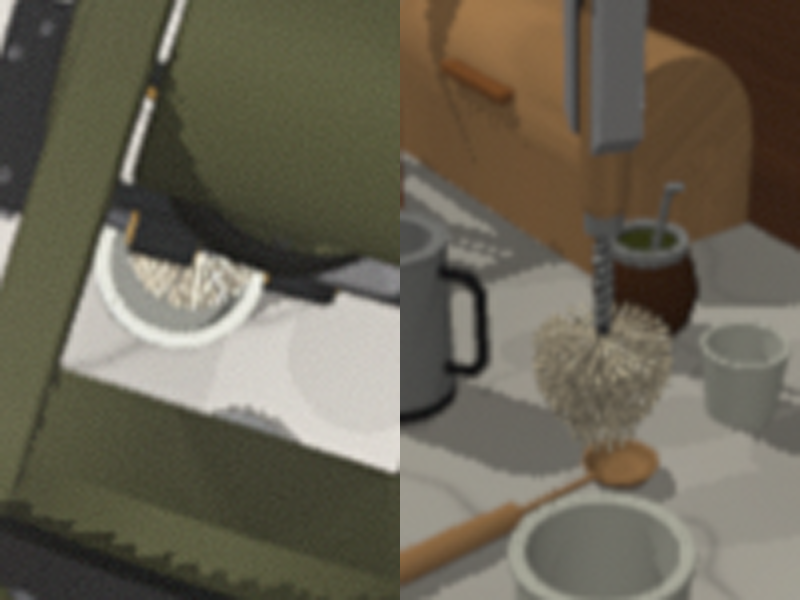

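Brush hanging in the jaws over the pot, looks upright (stem side column ~260.4, rows 146–172); tip row ~202.

```bash
python3 - <<'E'
from h import *
S=ctrl.camera("side")
for y in(-.1272,-.1298):
  for z in (.162,.19,.219,.278): print(y,z,proj(S,(.5083,y,z)).round(1))
E
```

```text
-0.1272 0.162 [259.1 197.5]
-0.1272 0.19 [259.2 185.4]
-0.1272 0.219 [259.4 172.2]
-0.1272 0.278 [259.8 143.3]
-0.1298 0.162 [259.8 198.1]
-0.1298 0.19 [260. 186.]
-0.1298 0.219 [260.2 172.8]
-0.1298 0.278 [260.6 143.8]
```

Emit:
{"api": "apply_moves", "payload": {
  "deltas": [
    [255,0.2,1.1,0,0,0,0],
    [255,0.3,2,0,0,0,0],
    [255,0.5,3,0,0,0,0],
    [255,0.7,4,0,0,0,0],
    [255,0.7,4.5,0,0,0,0],
    [255,0.7,4.5,0,0,0,0],
    [255,0.7,4.5,0,0,0,0],
    [255,0.6,4,0,0,0,0],
    [255,0.4,2.5,0,0,0,0],
    [255,0.2,1,0,0,0,0]
  ]
}}

```text
time_s: 6.45
ee_pos: [0.5573, 0.1868, 0.3352]
eef_rot: [-3.141, -0.002, 2.866]
force: [0.3, -0.0, -1.8]
grip_width: 0.0214
grip_force: 30.0
```

Emit:
{"api": "apply_moves", "payload": {
  "deltas": [
    [255,0,0,0,0,0,0],
    [255,0,0,0,0,0,0],
    [255,0,0,0,0,0,0]
  ]
}}

```text
time_s: 6.75
ee_pos: [0.5578, 0.1828, 0.3365]
eef_rot: [-3.141, 0.0, 2.863]
force: [0.4, -0.3, -1.3]
grip_width: 0.0215
grip_force: 30.0
```

```bash
python3 - <<'E'
from h import *
o=ctrl.get_obs(); print(o["ee_pos"],o["force"],o["moment"])
T,S=ctrl.camera("top"),ctrl.camera("side")
def cr(c,x,y):return cv2.resize(c["img"][y:y+120,x:x+80,::-1],(400,600),interpolation=cv2.INTER_CUBIC)
cv2.imwrite("pics/m3.png",np.hstack([cr(T,95,130),cr(S,170,70)]))
p=o["ee_pos"]
for z in (.162,.19,.219,.278): print(z,proj(S,(p[0],p[1],z)).round(1),proj(T,(p[0],p[1],z)).round(1))
E
```

```text
[0.55782916 0.18281873 0.33652241] [ 0.42237873 -0.3239706  -1.28947039] [-0.03985241 -0.02089006  0.01518962]
0.162 [204.7 136.3] [127.4 179.5]
0.19 [203.9 126.4] [122.7 177.3]
0.219 [203.1 115.7] [117.5 174.8]
0.278 [201.3  92.7] [105.4 169.1]
```

View pics/m3.png

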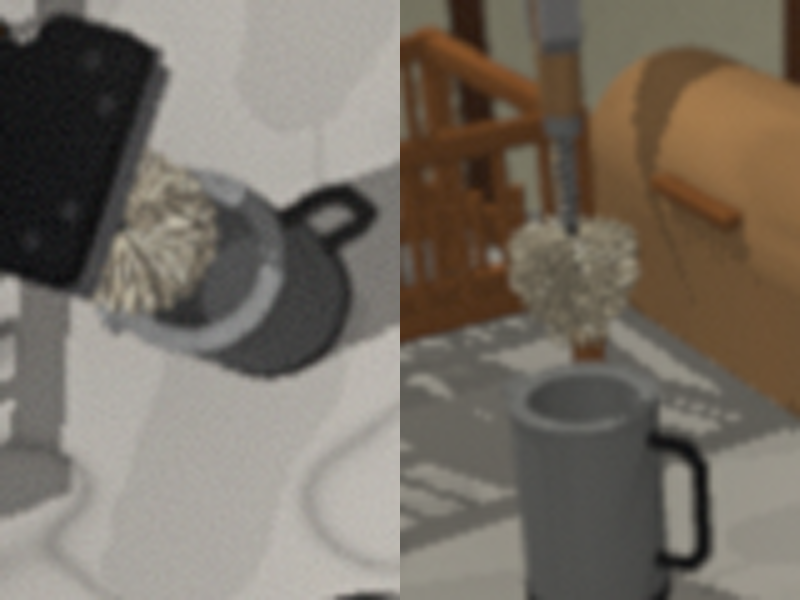

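Brush upright above the jug, stem at side column ~203.8, aligned with the rim centre (206.6 after extending). Lowering to just above the highest possible floor.

Emit:
{"api": "apply_moves", "payload": {
  "deltas": [
    [255,0.1,0,-1,0,0,0],
    [255,0,0,-1,0,0,0],
    [255,0,0,-1,0,0,0],
    [255,0,0,-1,0,0,0],
    [255,0,0,-1,0,0,0],
    [255,0,0,0,0,0,0],
    [255,0,0,0,0,0,0]
  ]
}}

```text
time_s: 7.55
ee_pos: [0.5589, 0.1839, 0.2865]
eef_rot: [-3.142, -0.0, 2.864]
force: [1.0, 0.7, -0.3]
grip_width: 0.0216
grip_force: 30.0
```

Emit:
{"api": "apply_moves", "payload": {
  "deltas": [
    [255,0,0,-1,0,0,0],
    [255,0,0,-1,0,0,0],
    [255,0,0,-1,0,0,0],
    [255,0,0,-1,0,0,0],
    [255,0,0,-1,0,0,0],
    [255,0,0,0,0,0,0],
    [255,0,0,0,0,0,0]
  ]
}}

```text
time_s: 8.25
ee_pos: [0.5587, 0.1839, 0.2361]
eef_rot: [-3.141, -0.001, 2.864]
force: [-1.5, 0.2, -3.1]
grip_width: 0.0221
grip_force: 30.0
```

Emit:
{"api": "apply_moves", "payload": {
  "deltas": [
    [255,0,0,-0.5,0,0,0],
    [255,0,0,-0.5,0,0,0],
    [255,0,0,-0.3,0,0,0]
  ]
}}

```text
time_s: 8.55
ee_pos: [0.5588, 0.1839, 0.223]
eef_rot: [-3.142, -0.0, 2.864]
force: [-0.8, -0.2, -0.3]
grip_width: 0.022
grip_force: 30.0
```

Emit:
{"api": "apply_moves", "payload": {
  "deltas": [
    [255,0,0,-0.2,0,0,0],
    [255,0,0,-0.2,0,0,0]
  ]
}}

```text
time_s: 8.75
ee_pos: [0.5589, 0.1839, 0.2194]
eef_rot: [3.142, 0.0, 2.864]
force: [-0.5, -0.4, 1.0]
grip_width: 0.0212
grip_force: 30.0
```

Emit:
{"api": "apply_moves", "payload": {
  "deltas": [
    [255,0,0,-0.2,0,0,0]
  ]
}}

```text
time_s: 8.85
ee_pos: [0.5589, 0.1839, 0.2174]
eef_rot: [3.141, 0.0, 2.864]
force: [-0.8, -0.8, -1.0]
grip_width: 0.0219
grip_force: 30.0
```

Emit:
{"api": "apply_moves", "payload": {
  "deltas": [
    [255,0,0,-0.2,0,0,0]
  ]
}}

```text
time_s: 8.95
ee_pos: [0.5589, 0.1839, 0.2154]
eef_rot: [3.142, 0.0, 2.864]
force: [0.5, -0.5, -0.9]
grip_width: 0.0216
grip_force: 30.0
```

Emit:
{"api": "apply_moves", "payload": {
  "deltas": [
    [255,0,0,-0.15,0,0,0]
  ]
}}

```text
time_s: 9.05
ee_pos: [0.5588, 0.1839, 0.2138]
eef_rot: [-3.142, -0.0, 2.864]
force: [-0.7, -0.3, -0.0]
grip_width: 0.0215
grip_force: 30.0
```

Emit:
{"api": "apply_moves", "payload": {
  "deltas": [
    [255,0,0,-0.15,0,0,0]
  ]
}}

```text
time_s: 9.15
ee_pos: [0.5588, 0.1839, 0.2123]
eef_rot: [-3.142, 0.0, 2.864]
force: [0.5, -0.0, -1.0]
grip_width: 0.0216
grip_force: 30.0
```

Emit:
{"api": "apply_moves", "payload": {
  "deltas": [
    [255,0,0,-0.15,0,0,0]
  ]
}}

```text
time_s: 9.25
ee_pos: [0.5589, 0.1839, 0.2108]
eef_rot: [3.142, 0.0, 2.864]
force: [-0.3, -0.0, -0.1]
grip_width: 0.0217
grip_force: 30.0
```

Emit:
{"api": "apply_moves", "payload": {
  "deltas": [
    [255,0,0,-0.12,0,0,0]
  ]
}}

```text
time_s: 9.35
ee_pos: [0.5588, 0.1839, 0.2096]
eef_rot: [3.142, -0.0, 2.864]
force: [-0.8, -0.1, -0.2]
grip_width: 0.0218
grip_force: 30.0
```

Emit:
{"api": "apply_moves", "payload": {
  "deltas": [
    [255,0,0,-0.12,0,0,0]
  ]
}}

```text
time_s: 9.45
ee_pos: [0.5589, 0.1839, 0.2085]
eef_rot: [3.142, 0.0, 2.864]
force: [0.5, 0.1, 0.3]
grip_width: 0.0216
grip_force: 30.0
```

Emit:
{"api": "apply_moves", "payload": {
  "deltas": [
    [255,0,0,-0.12,0,0,0]
  ]
}}

```text
time_s: 9.55
ee_pos: [0.5588, 0.1839, 0.2073]
eef_rot: [3.142, 0.0, 2.864]
force: [-0.9, 0.0, -1.0]
grip_width: 0.0219
grip_force: 30.0
```

Emit:
{"api": "apply_moves", "payload": {
  "deltas": [
    [255,0,0,-0.12,0,0,0]
  ]
}}

```text
time_s: 9.65
ee_pos: [0.5588, 0.1839, 0.2061]
eef_rot: [3.142, 0.0, 2.864]
force: [-0.8, -0.4, 0.4]
grip_width: 0.0216
grip_force: 30.0
```

Emit:
{"api": "apply_moves", "payload": {
  "deltas": [
    [255,0,0,-0.12,0,0,0]
  ]
}}

```text
time_s: 9.75
ee_pos: [0.5588, 0.1839, 0.2049]
eef_rot: [3.142, 0.0, 2.864]
force: [-0.9, 0.6, -0.3]
grip_width: 0.0218
grip_force: 30.0
```

Emit:
{"api": "apply_moves", "payload": {
  "deltas": [
    [255,0,0,-0.12,0,0,0]
  ]
}}

```text
time_s: 9.85
ee_pos: [0.5588, 0.1839, 0.2037]
eef_rot: [3.142, 0.0, 2.864]
force: [-0.2, -0.5, 0.5]
grip_width: 0.0216
grip_force: 30.0
```

Origin about 26 mm; no floor yet.

Emit:
{"api": "apply_moves", "payload": {
  "deltas": [
    [255,0,0,-0.12,0,0,0]
  ]
}}

```text
time_s: 9.95
ee_pos: [0.5588, 0.1839, 0.2024]
eef_rot: [3.142, 0.0, 2.864]
force: [0.1, -0.4, 0.1]
grip_width: 0.0217
grip_force: 30.0
```

Emit:
{"api": "apply_moves", "payload": {
  "deltas": [
    [255,0,0,-0.12,0,0,0]
  ]
}}

```text
time_s: 10.05
ee_pos: [0.5588, 0.1839, 0.2012]
eef_rot: [3.142, -0.0, 2.864]
force: [-0.3, 0.0, -0.4]
grip_width: 0.0214
grip_force: 30.0
```

Emit:
{"api": "apply_moves", "payload": {
  "deltas": [
    [255,0,0,-0.12,0,0,0]
  ]
}}

```text
time_s: 10.15
ee_pos: [0.5588, 0.1839, 0.2]
eef_rot: [-3.142, 0.0, 2.864]
force: [0.5, -0.6, -0.9]
grip_width: 0.0216
grip_force: 30.0
```

Emit:
{"api": "apply_moves", "payload": {
  "deltas": [
    [255,0,0,-0.12,0,0,0]
  ]
}}

```text
time_s: 10.25
ee_pos: [0.5589, 0.1839, 0.1989]
eef_rot: [3.142, 0.0, 2.864]
force: [-0.8, -0.5, 1.3]
grip_width: 0.0216
grip_force: 30.0
```

Emit:
{"api": "apply_moves", "payload": {
  "deltas": [
    [255,0,0,-0.12,0,0,0]
  ]
}}

```text
time_s: 10.35
ee_pos: [0.5589, 0.1839, 0.1979]
eef_rot: [3.141, 0.0, 2.864]
force: [-1.4, -0.8, 2.5]
grip_width: 0.0215
grip_force: 30.0
```

Emit:
{"api": "apply_moves", "payload": {
  "deltas": [
    [255,0,0,-0.12,0,0,0]
  ]
}}

```text
time_s: 10.45
ee_pos: [0.5589, 0.1839, 0.1969]
eef_rot: [3.141, 0.0, 2.864]
force: [-0.9, -0.1, 5.5]
grip_width: 0.0222
grip_force: 30.0
```

Floor felt at TCP z ≈ 0.199. Holding here.

Emit:
{"api": "apply_moves", "payload": {
  "deltas": [
    [255,0,0,0,0,0,0],
    [255,0,0,0,0,0,0],
    [255,0,0,0,0,0,0]
  ]
}}

```text
time_s: 10.75
ee_pos: [0.5589, 0.1839, 0.1967]
eef_rot: [3.141, 0.0, 2.864]
force: [-2.1, -1.2, 4.5]
grip_width: 0.0216
grip_force: 30.0
```

Emit:
{"api": "apply_moves", "payload": {
  "deltas": [
    [255,0,0,0.6,0,0,0],
    [255,0,0,1,0,0,0],
    [255,0,0,1,0,0,0],
    [255,0,0,1,0,0,0],
    [255,0,0,1,0,0,0],
    [255,0,0,1,0,0,0],
    [255,0,0,1,0,0,0],
    [255,0,0,1,0,0,0],
    [255,0,0,0,0,0,0],
    [255,0,0,0,0,0,0]
  ]
}}

```text
time_s: 11.75
ee_pos: [0.5589, 0.1839, 0.2727]
eef_rot: [3.141, 0.0, 2.864]
force: [-0.1, -0.7, -0.7]
grip_width: 0.0216
grip_force: 30.0
```

```bash
python3 - <<'E'
from h import *
o=ctrl.get_obs(); print(o["ee_pos"],o["force"],o["moment"])
T,S=ctrl.camera("top"),ctrl.camera("side")
def cr(c,x,y):return cv2.resize(c["img"][y:y+120,x:x+80,::-1],(400,600),interpolation=cv2.INTER_CUBIC)
cv2.imwrite("pics/m4.png",np.hstack([cr(T,95,130),cr(S,170,90)]))
E
```

```text
[0.5588692  0.18393704 0.27270334] [-0.09430191 -0.68008737 -0.74398041] [-0.04333177  0.08654316  0.00274927]
```

View pics/m4.png

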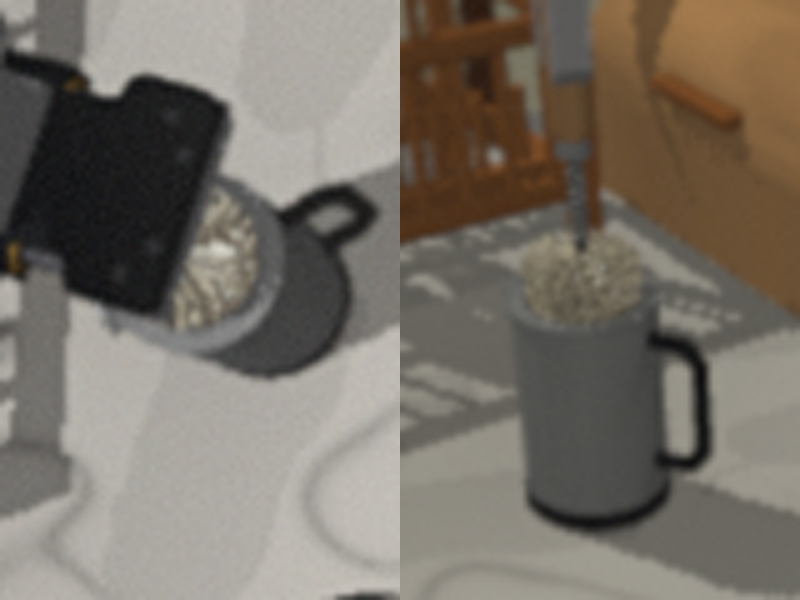

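Half the head shows above the rim (side ~(206,146)) and the jug hasn't moved. Second stroke.

Emit:
{"api": "apply_moves", "payload": {
  "deltas": [
    [255,0,0,-1,0,0,0],
    [255,0,0,-1,0,0,0],
    [255,0,0,-1,0,0,0],
    [255,0,0,-1,0,0,0],
    [255,0,0,-1,0,0,0],
    [255,0,0,-1,0,0,0],
    [255,0,0,-0.7,0,0,0],
    [255,0,0,-0.4,0,0,0],
    [255,0,0,0,0,0,0],
    [255,0,0,-0.2,0,0,0]
  ]
}}

```text
time_s: 12.85
ee_pos: [0.559, 0.1839, 0.1999]
eef_rot: [3.141, 0.001, 2.864]
force: [-0.5, -0.2, -0.0]
grip_width: 0.0217
grip_force: 30.0
```

Emit:
{"api": "apply_moves", "payload": {
  "deltas": [
    [255,0,0,-0.15,0,0,0],
    [255,0,0,-0.1,0,0,0],
    [255,0,0,0,0,0,0]
  ]
}}

```text
time_s: 13.15
ee_pos: [0.559, 0.1839, 0.1975]
eef_rot: [3.141, 0.001, 2.864]
force: [0.8, -0.6, 2.8]
grip_width: 0.0214
grip_force: 30.0
```

Emit:
{"api": "apply_moves", "payload": {
  "deltas": [
    [255,0,0,-0.1,0,0,0],
    [255,0,0,0,0,0,0]
  ]
}}

```text
time_s: 13.35
ee_pos: [0.559, 0.1839, 0.1965]
eef_rot: [3.141, 0.001, 2.864]
force: [-0.8, -0.7, 4.7]
grip_width: 0.0216
grip_force: 30.0
```

Emit:
{"api": "apply_moves", "payload": {
  "deltas": [
    [255,0,0,0,0,0,0],
    [255,0,0,0,0,0,0]
  ]
}}

```text
time_s: 13.55
ee_pos: [0.559, 0.184, 0.1965]
eef_rot: [3.141, 0.001, 2.864]
force: [-0.6, -1.0, 4.5]
grip_width: 0.0217
grip_force: 30.0
```

Emit:
{"api": "apply_moves", "payload": {
  "deltas": [
    [255,0,0,-0.05,0,0,0],
    [255,0,0,0,0,0,0],
    [255,0,0,0,0,0,0]
  ]
}}

```text
time_s: 13.85
ee_pos: [0.559, 0.184, 0.1961]
eef_rot: [3.141, 0.001, 2.864]
force: [-0.7, 0.4, 6.7]
grip_width: 0.0212
grip_force: 30.0
```

Emit:
{"api": "apply_moves", "payload": {
  "deltas": [
    [255,0,0,0.6,0,0,0],
    [255,0,0,1,0,0,0],
    [255,0,0,1,0,0,0],
    [255,0,0,1,0,0,0],
    [255,0,0,1,0,0,0],
    [255,0,0,1,0,0,0],
    [255,0,0,1,0,0,0],
    [255,0,0,1,0,0,0],
    [255,0,0,0,0,0,0],
    [255,0,0,0,0,0,0]
  ]
}}

```text
time_s: 14.85
ee_pos: [0.5589, 0.1839, 0.2718]
eef_rot: [3.141, 0.001, 2.864]
force: [0.3, -0.1, -1.0]
grip_width: 0.0218
grip_force: 30.0
```

Emit:
{"api": "apply_moves", "payload": {
  "deltas": [
    [255,0,0,-1,0,0,0],
    [255,0,0,-1,0,0,0],
    [255,0,0,-1,0,0,0],
    [255,0,0,-1,0,0,0],
    [255,0,0,-1,0,0,0],
    [255,0,0,-1,0,0,0],
    [255,0,0,-0.7,0,0,0],
    [255,0,0,-0.4,0,0,0],
    [255,0,0,0,0,0,0],
    [255,0,0,-0.2,0,0,0]
  ]
}}

```text
time_s: 15.85
ee_pos: [0.559, 0.1839, 0.199]
eef_rot: [3.141, 0.001, 2.864]
force: [-1.0, -1.1, 1.1]
grip_width: 0.0217
grip_force: 30.0
```

Emit:
{"api": "apply_moves", "payload": {
  "deltas": [
    [255,0,0,-0.15,0,0,0],
    [255,0,0,-0.1,0,0,0],
    [255,0,0,0,0,0,0]
  ]
}}

```text
time_s: 16.15
ee_pos: [0.559, 0.1839, 0.1966]
eef_rot: [3.141, 0.001, 2.864]
force: [-1.5, -1.1, 3.5]
grip_width: 0.0218
grip_force: 30.0
```

Emit:
{"api": "apply_moves", "payload": {
  "deltas": [
    [255,0,0,-0.05,0,0,0],
    [255,0,0,0,0,0,0],
    [255,0,0,0,0,0,0]
  ]
}}

```text
time_s: 16.45
ee_pos: [0.559, 0.184, 0.1962]
eef_rot: [3.141, 0.001, 2.864]
force: [-1.6, -1.4, 5.7]
grip_width: 0.0213
grip_force: 30.0
```

Third stroke done. Drawing the brush out.

Emit:
{"api": "apply_moves", "payload": {
  "deltas": [
    [255,0,0,0.6,0,0,0],
    [255,0,0,1,0,0,0],
    [255,0,0,1.2,0,0,0],
    [255,0,0,1.5,0,0,0],
    [255,0,0,1.5,0,0,0],
    [255,0,0,1.7,0,0,0],
    [255,0,0,1.8,0,0,0],
    [255,0,0,2,0,0,0],
    [255,0,0,2,0,0,0],
    [255,0,0,1.2,0,0,0]
  ]
}}

```text
time_s: 17.45
ee_pos: [0.5589, 0.184, 0.3431]
eef_rot: [3.14, 0.002, 2.864]
force: [-0.3, -0.7, -2.4]
grip_width: 0.022
grip_force: 30.0
```

Emit:
{"api": "apply_moves", "payload": {
  "deltas": [
    [255,-0.2,-1.1,0,0,0,0],
    [255,-0.4,-2,0,0,0,0],
    [255,-0.5,-3,0,0,0,0],
    [255,-0.7,-4,0,0,0,0],
    [255,-0.7,-4.5,0,0,0,0],
    [255,-0.7,-4.5,0,0,0,0],
    [255,-0.7,-4.5,0,0,0,0],
    [255,-0.6,-4,0,0,0,0],
    [255,-0.4,-2.5,0,0,0,0],
    [255,-0.2,-1,0,0,0,0]
  ]
}}

```text
time_s: 18.45
ee_pos: [0.5068, -0.1295, 0.3397]
eef_rot: [-3.141, -0.001, 2.861]
force: [-0.4, 0.9, -1.8]
grip_width: 0.0216
grip_force: 30.0
```

Emit:
{"api": "apply_moves", "payload": {
  "deltas": [
    [255,0,0,0,0,0,0],
    [255,0,0,0,0,0,0],
    [255,0,0,0,0,0,0]
  ]
}}

```text
time_s: 18.75
ee_pos: [0.508, -0.1261, 0.3404]
eef_rot: [3.141, -0.0, 2.865]
force: [-0.3, 0.8, -2.3]
grip_width: 0.0217
grip_force: 30.0
```

```bash
python3 - <<'E'
from h import *
o=ctrl.get_obs(); print(o["ee_pos"],o["force"],o["moment"])
T,S=ctrl.camera("top"),ctrl.camera("side")
cr=lambda c,x,y:cv2.resize(c["img"][y:y+150,x:x+100,::-1],(400,600),interpolation=cv2.INTER_CUBIC)
cv2.imwrite("pics/m5.png",np.hstack([cr(S,165,110),cr(S,210,90)]))
p=o["ee_pos"]
for z in (.162,.19,.219,.278): print(z,proj(S,(p[0],p[1],z)).round(1))
E
```

```text
[ 0.50796467 -0.12606722  0.34040064] [-0.32220252  0.76596284 -2.34784911] [ 0.00038745  0.00846904 -0.02256017]
0.162 [258.6 197.3]
0.19 [258.7 185.2]
0.219 [258.9 172. ]
0.278 [259.2 143.1]
```

View pics/m5.png

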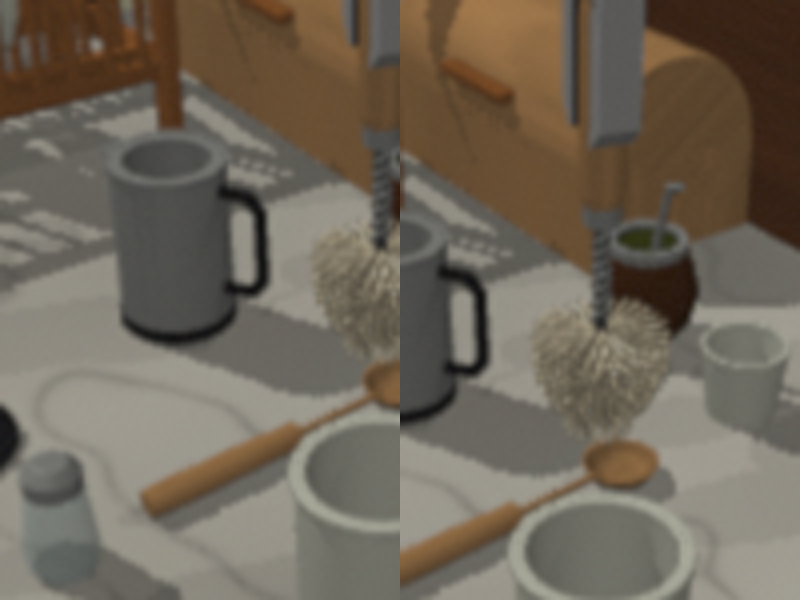

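Jug still standing in place; brush hanging upright at side column 259.6, same as the pot rim's centre. Lowering.

Emit:
{"api": "apply_moves", "payload": {
  "deltas": [
    [255,0,-0.15,-1,0,0,0],
    [255,0,0,-2,0,0,0],
    [255,0,0,-2,0,0,0],
    [255,0,0,-2,0,0,0],
    [255,0,0,-2,0,0,0],
    [255,0,0,-2,0,0,0],
    [255,0,0,-2,0,0,0],
    [255,0,0,-1.2,0,0,0],
    [255,0,0,-0.6,0,0,0],
    [255,0,0,0,0,0,0]
  ]
}}

```text
time_s: 19.85
ee_pos: [0.5077, -0.1285, 0.1921]
eef_rot: [3.142, -0.001, 2.864]
force: [-0.1, -0.5, -1.5]
grip_width: 0.0213
grip_force: 30.0
```

Emit:
{"api": "apply_moves", "payload": {
  "deltas": [
    [255,0,0,-0.3,0,0,0],
    [255,0,0,0,0,0,0]
  ]
}}

```text
time_s: 20.05
ee_pos: [0.508, -0.1287, 0.1899]
eef_rot: [-3.142, 0.001, 2.864]
force: [-0.9, -0.5, -1.8]
grip_width: 0.0216
grip_force: 30.0
```

Emit:
{"api": "apply_moves", "payload": {
  "deltas": [
    [255,0,0,-0.2,0,0,0],
    [255,0,0,0,0,0,0]
  ]
}}

```text
time_s: 20.25
ee_pos: [0.5078, -0.1286, 0.1876]
eef_rot: [-3.142, 0.0, 2.864]
force: [0.1, 0.9, -2.3]
grip_width: 0.0213
grip_force: 30.0
```

Emit:
{"api": "apply_moves", "payload": {
  "deltas": [
    [255,0,0,-0.2,0,0,0],
    [255,0,0,-0.1,0,0,0],
    [255,0,0,0,0,0,0]
  ]
}}

```text
time_s: 20.55
ee_pos: [0.5078, -0.1286, 0.1844]
eef_rot: [3.142, -0.0, 2.864]
force: [0.5, 0.2, -2.4]
grip_width: 0.0218
grip_force: 30.0
```

Emit:
{"api": "apply_moves", "payload": {
  "deltas": [
    [255,0,0,-0.12,0,0,0],
    [255,0,0,0,0,0,0]
  ]
}}

```text
time_s: 20.75
ee_pos: [0.5078, -0.1286, 0.1832]
eef_rot: [3.142, -0.0, 2.864]
force: [0.4, 0.7, -1.9]
grip_width: 0.0214
grip_force: 30.0
```

Emit:
{"api": "apply_moves", "payload": {
  "deltas": [
    [255,0,0,-0.12,0,0,0],
    [255,0,0,0,0,0,0]
  ]
}}

```text
time_s: 20.95
ee_pos: [0.5079, -0.1286, 0.1821]
eef_rot: [3.142, 0.0, 2.864]
force: [-1.1, 0.5, 0.2]
grip_width: 0.0214
grip_force: 30.0
```

Emit:
{"api": "apply_moves", "payload": {
  "deltas": [
    [255,0,0,-0.05,0,0,0],
    [255,0,0,0,0,0,0],
    [255,0,0,0,0,0,0]
  ]
}}

```text
time_s: 21.25
ee_pos: [0.5079, -0.1286, 0.1818]
eef_rot: [-3.142, 0.0, 2.864]
force: [-0.1, -0.2, 1.1]
grip_width: 0.0214
grip_force: 30.0
```

Emit:
{"api": "apply_moves", "payload": {
  "deltas": [
    [170,0,0,0,0,0,0],
    [140,0,0,0,0,0,0],
    [100,0,0,0,0,0,0],
    [50,0,0,0,0,0,0],
    [0,0,0,0,0,0,0],
    [0,0,0,0,0,0,0],
    [0,0,0,0,0,0,0],
    [0,0,0,0,0,0,0],
    [0,0,0,0,0,0,0],
    [0,0,0,0,0,0,0]
  ]
}}

```text
time_s: 22.25
ee_pos: [0.5078, -0.1286, 0.1816]
eef_rot: [3.142, -0.0, 2.864]
force: [0.7, -0.4, -0.3]
grip_width: 0.0934
grip_force: 0.0
```

Emit:
{"api": "apply_moves", "payload": {
  "deltas": [
    [0,0,0,1,0,0,0],
    [0,0,0,1.5,0,0,0],
    [0,0,0,2,0,0,0],
    [0,0,0,2,0,0,0],
    [0,0,0,2,0,0,0],
    [0,0,0,2,0,0,0],
    [0,-2,0,0,0,0,0],
    [0,-3,0,0,0,0,0],
    [0,-3,0,0,0,0,0],
    [0,0,0,0,0,0,0]
  ]
}}

```text
time_s: 23.25
ee_pos: [0.4259, -0.1285, 0.2879]
eef_rot: [-3.141, 0.001, 2.863]
force: [-0.2, 0.4, 0.1]
grip_width: 0.0942
grip_force: 0.0
```

```bash
python3 - <<'E'
from h import *
T,S=ctrl.camera("top"),ctrl.camera("side")
cr=lambda c,x,y:cv2.resize(c["img"][y:y+150,x:x+100,::-1],(400,600),interpolation=cv2.INTER_CUBIC)
cv2.imwrite("pics/m6.png",np.hstack([cr(T,225,130),cr(S,190,140)]))
E
```

```text
(no output)
```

View pics/m6.png

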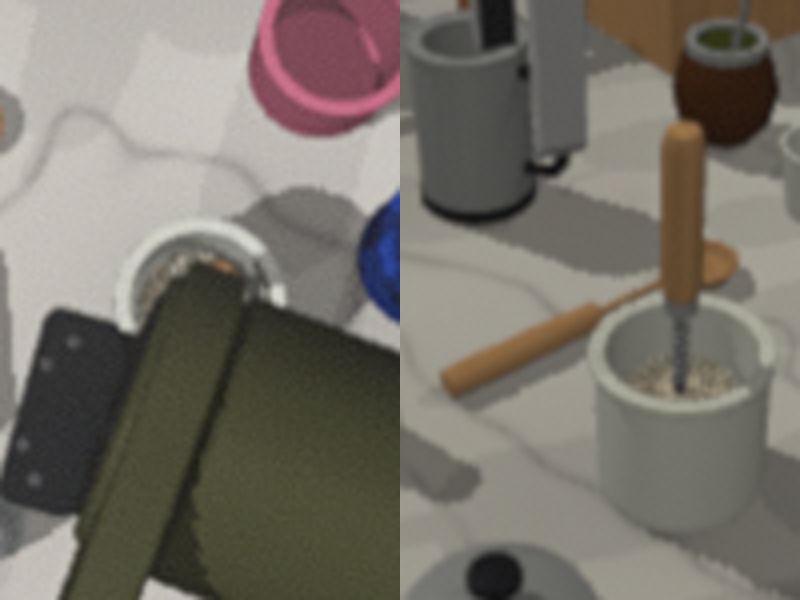

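The brush stands upright and released in the white pot (side ~(260,200)), with the gripper clear of it. Handing in.

```bash
python3 -c "
from station import ctrl
print(ctrl.hand_in())"
```

```text
the job is handed in; nothing more can be done
None
```

The jug got three strokes, each pressed to its floor at roughly 5–6 N, and did not visibly move; the brush is back upright in its white pot and released, and the job is handed in (no verdict was returned).

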